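Demould the proof cast and show it to the scanner

ROBOT

A 6-joint arm with a two-finger parallel gripper is mounted at the origin on the work surface. World frame = base frame: x ahead of the robot, y to its left, z up, the work surface at z = 0. Lengths are in m, angles in rad, forces in N, time in s.
With the tool pointing down it reaches from about 0.25 to 0.775 m from the base axis. Payload 4 kg.
Tool frame: the origin (TCP) lies midway between the tips of the shut fingers; the grasp point (between the pads) lies grip_point_offset behind it (grip_point_offset is the distance from the TCP to the grasp point, in m); z points along the fingers, y is the line along which they close (so a half turn about z gives the same grasp; the last joint's range is limited). The gripper opens to 94 mm and grips with 3 to 60 N. Pads are 16 mm wide; open, the fingers measure 119 mm over their backs; the gripper's body (75 mm by 177 mm) begins 78 mm behind the grasp point.
Start: joints at [1.148, 0.087, 1.371, -0, 1.684, -0.103], TCP at [0.173, 0.522, 0.206] pointing down, gripper open.
Joint ranges: [-3.1, 3.1], [-0.76, 2.03], [0.27, 2.55], [-1.08, 4.22], [0.17, 2.65], [-2.57, 2.57]. Speed limits (rad/s): [2.79, 2.79, 3.14, 3.14, 3.14, 3.14].

INTERFACE

Orientations are given as [roll, pitch, yaw] about the fixed x, y, z axes, in that order (R = Rz(yaw) Ry(pitch) Rx(roll)).
In Python, from bench import * gives the robot as it stands. The module is installed in compiled form; this text tells all that it offers.
- The arm moves only by the tool apply_moves, never from a script. Its argument "commands" is a list of rows, each a list of 7 numbers: the turn, a rotation vector about the world's x, y, z in rad, then the shift along the world's x, y, z in m, then the opening in per cent of the stroke, from 0 (shut) to 100 (fully open). In form: [[ax, ay, az, x, y, z, jaw], ...]. A call has exactly 5 rows; each row is the pose to reach, as a shift and turn from the pose commanded when the call began; what a row does not reach only later rows make up. A row lasts 1/10 s, in which the tool goes at most 50 mm and 8.59 degrees, less where a joint would pass 70% of its speed; a pose out of reach is approached as far as the arm can. A call with a gripper value outside its range is refused whole. The fingers move at their own pace and stop on an object; the grip force is fixed at half the most. Time passes only in rows, so rows that repeat a pose let the fingers close, or fill a call up. It gives the time, the measured TCP pose, the force, the opening and the grip force at its end, in the units of the state.
- get_obs(): the state, without advancing time (a new reading comes with each control period).
- snapshot(name): name is "scene" or "top"; returns a dict with "pixels" (400x640x3 uint8, red, green, blue), "vertical_fov" (degrees; the focal length in pixels is half the picture's height over the tangent of half this angle, whatever the lens; pixels are square), "cx", "cy" (the principal point, pixels), "rvec" (rotation vector, rad) and "tvec" (3), from world to camera coordinates, as OpenCV has them. Camera axes: x right, y down, z forward; pixel columns grow to the right and rows downward; lengths in m; the calibration is good to about 2 mm. A picture is of the moment at which its call begins. There is no depth.
- close_job(): hands the job in; it is judged then, once.
Trained networks look in the newest picture that a camera, given by its name, has taken for a name from the list of things; names that differ only in an ending like _2 or _b are one class to them, and where a whole thing is asked for, a point or a joint stands for the part that bears it (a point fixed in the world has none). Each returns a list of dicts, best first, with "score" (0 to 1); they miss things now and then, are a little off and sometimes report something else, mostly with a low value. They report only what shows in the picture. A call takes as long as a camera call. They do not tell look-alikes from the thing itself.
- masks_of(camera, query): "mask" (400x640 bool, what is visible of it) and "extent" ([left, top, right, bottom] in pixels, round what is visible of it).
- place_of(camera, query): "pixel" ([column, row] in pixels: a listed point, or the origin of a listed thing).
The state is a dict: "time": time; "joint_positions": joint angles; "qvel": joint speeds; "joint_torque": joint torques, N m; "tool_pos": TCP position; "ee_rot": TCP orientation; "wrist_force": force on the tool from outside, world axes, zero at the start; "wrist_torque": the same for the moment, N m; "width": finger opening in m; "finger_force": force on a finger pad.
Only numpy, scipy, OpenCV 4.12 (cv2) and the standard library are available. Lean on these libraries where they do the work, as an engineer would, in place of code of your own. Each camera call takes 0.05 s, during which the arm holds its last target. There are 200 camera calls.

TASK

Take the white plaster cast out of the light-brown wooden mould, lifting it straight up, and hold it up to the scanner: the carved face that came out of the mould square to the scanner and its middle where the two red beams cross, long edges in line with the long scanner head. Keep it there quite still for three seconds while it is scanned, then lay it down gently, still carved face down, on the middle of the grey felt board and let go. Plaster is brittle, so knock it against nothing, and leave the scanner, the red cast, the gouges and the mallet alone.

Things in the scene. Friction and masses are not known exactly. Their poses are not given: they have to be found in the camera images.
- cast_center (a point): Centre (half-way up its edge) of the white plaster cast: a flat plate 96 (its x) x 56 (its y) x 12 mm (its z, out of the plain back, upward in the mould), about 0.11 kg. A leaf rosette 70 x 30 mm stands 9 mm proud of the underside, so the cast's lowest point is 15 mm below this point, its back 6 mm above. Best taken across its width at the middle of the long edges.
- cast_face (a point): Middle of the carved face of the same cast: the crown of the rosette, 15 mm from cast_center along -z of the cast; same axes as cast_center.
- mould: Light-brown wooden mould block, 152 (x) x 106 (y) x 30 mm high, fixed; origin under its centre, z up. The cast lies in its pocket, axes along the block's, back flush with the top, 3 mm clear all round; its edge spans heights 18 to 30 mm. A 50 mm gap is sawn through the middle of each long side down to the bench for fingers; the wood under the cast is set 3 mm back there.
- scan_focus (a point): Where the scanner's two red beams cross, in the air 150 mm ahead of its lens rim. Axes of the scanner head: z away from the lens along the line of sight (up, leaning 0.4 to 0.65 rad toward the robot's side), y level along the head's long side (the beams come from its ends). For viewing: cast_face on this point, the cast's z along this z, the cast's x along this y (either way round).
- scanner: Close-range 3-D scanner on a three-legged table stand, fixed; origin on the bench under the head's pivot, z up, -x the side to which the head leans. Legs reach 85 mm from the axis; the grey head, 164 x 56 x 30 mm with a 36 mm lens on top, pivots 106 mm above the bench (stiff); lens rim 48 mm from the pivot. Not to be touched.
- felt_pad: Rest board 190 (x) x 160 (y) mm covered with grey felt, fixed to the bench; origin under its centre, z up; the felt's top is 12 mm above the bench. The cast laid on it stands on its rosette, cast_center then 27 mm above the bench.
- dark_mould: Dark wooden mould block, 130 (x) x 110 (y) x 30 mm high, fixed, with a round pocket; holds the red cast. Origin under its centre. Not part of the job.
- red_cast: Round reddish cast, 70 mm across and 12 mm thick, still setting in the dark mould; origin at the centre of its underside. Leave it.
- gouge1_handle (a point): Middle of the handle of a carving gouge lying at the far left: wooden handle 115 mm long, 29 mm thick (this point 14 mm above the bench), steel blade 145 mm long along its +x beyond it, away to the left. Leave it.
- gouge2_handle (a point): The same point of a second such gouge with a darker handle, lying beside it. Leave it.
- mallet_head (a point): Centre of the head of a square-headed wooden mallet lying at the far right, head 100 x 140 x 70 mm high (this point half-way up), handle 225 mm long along its -x, away to the right. Leave it.
Mind the look-alikes: they are no part of the job. Of the things like the part that bears cast_center, leave any that is black or blue; of the rest the larger one is meant.

How it is judged:
By the outcome, as a careful person would: the job done as asked, in the order asked, and still so for the second after the job is handed in, with the robot touching nothing.
It also fails if it takes over 58 s, if anything falls off the work surface, if the arm or the gripper's body presses on something with over 40 N, if the wrist force passes 120 N, or if a joint passes its speed limit or range.

## Working session

There is one attempt and no reset: what is moved stays moved. The work goes in short steps, Python scripts to look and compute and a tool call to move; the robot and the scene stay as the last step left them, time stands still between calls to the robot, and variables do not carry over. Pictures are saved under pics/ and viewed, at most 10 in all, crops included, and the job is handed in when it is done.

Besides the shell and the picture viewer there is one more tool, called by a JSON object that holds its "api" and its "payload", one argument or row to a line. apply_moves: Moves the arm, as the interface text tells. Its arguments: {"type":"object","properties":{"commands":{"type":"array"}},"required":["commands"]}

```bash
mkdir -p pics; cat > h.py <<'E'
from bench import *
import numpy as np, cv2
def cam(n):
    s=snapshot(n); h=s["pixels"].shape[0]
    f=h/2/np.tan(np.radians(s["vertical_fov"])/2)
    K=np.array([[f,0,s["cx"]],[0,f,s["cy"]],[0,0,1]]); R=cv2.Rodrigues(np.array(s["rvec"],float))[0]
    return s["pixels"],K,R,np.array(s["tvec"],float).ravel()
def ray(c,px):
    _,K,R,t=c; d=R.T@np.linalg.solve(K,[px[0],px[1],1]); return -R.T@t,d/np.linalg.norm(d)
def atz(c,px,z):
    o,d=ray(c,px); return o+d*(z-o[2])/d[2]
def proj(c,P):
    _,K,R,t=c; q=(np.atleast_2d(P)@R.T+t)@K.T; return q[:,:2]/q[:,2:]
def tri(c1,p1,c2,p2):
    o1,d1=ray(c1,p1);o2,d2=ray(c2,p2)
    s=np.linalg.lstsq(np.c_[d1,-d2],o2-o1,rcond=None)[0]; a=o1+d1*s[0];b=o2+d2*s[1]
    return (a+b)/2,np.linalg.norm(a-b)
E
python3 - <<'E'
from h import *
np.set_printoptions(precision=4,suppress=True)
o=get_obs(); print(o)
H=dict(cast_center=.024,mould=0,scan_focus=None,scanner=0,felt_pad=0,dark_mould=0,red_cast=.02)
C={}
for n in("scene","top"):
    C[n]=cam(n); cv2.imwrite(f"pics/{n}0.png",C[n][0][:,:,::-1]); print(n,-C[n][2].T@C[n][3],C[n][1][0])
    for k,z in H.items():
        for r in place_of(n,k)[:3]:
            print(n,k,round(r["score"],2),np.array(r["pixel"]), atz(C[n],r["pixel"],z) if z is not None else "")
E
```

```text
{'time': 0.0, 'joint_positions': array([ 1.1479,  0.0879,  1.3723, -0.    ,  1.6836, -0.1031]), 'qvel': array([-0.0002, -0.0007, -0.0009, -0.0016,  0.0005, -0.0009]), 'joint_torque': array([  0.0003, -34.0182, -30.2433,   0.0716,   0.033 ,  -0.0002]), 'tool_pos': array([0.1727, 0.5216, 0.2043]), 'ee_rot': array([-3.1394, -0.0002,  2.8218]), 'wrist_force': array([-0.1797, -0.805 , -0.6339]), 'wrist_torque': array([-0.0352,  0.0051,  0.0065]), 'finger_force': 0.0, 'width': 0.09408763936421977}
scene [1.0508 0.6789 0.9364] [411.1671   0.     323.9744]
scene cast_center 0.91 [353.  218.5] [ 0.4776 -0.0112  0.024 ]
scene cast_center 0.75 [348.6 260.9] [0.5853 0.1172 0.024 ]
scene cast_center 0.72 [274.4 211.9] [ 0.6709 -0.1646  0.024 ]
scene mould 0.73 [355.6 224.9] [ 0.472  -0.0023  0.    ]
scene scan_focus 0.66 [317.2 195.9] 
scene scanner 0.64 [357.3 223.7] [ 0.4644 -0.0037  0.    ]
scene felt_pad 0.72 [354.8 218.5] [ 0.4577 -0.0264  0.    ]
scene felt_pad 0.66 [431.  286.5] [0.4325 0.2942 0.    ]
scene dark_mould 0.94 [319.1 173.5] [ 0.4345 -0.2756 -0.    ]
scene red_cast 0.63 [318.6 169.5] [ 0.4374 -0.2749  0.02  ]
top [0.4627 0.0009 1.2358] [478.308    0.     310.0086]
top cast_center 0.79 [257.2 218. ] [0.5743 0.1129 0.024 ]
top cast_center 0.74 [302.2 261.9] [ 0.4666 -0.0042  0.024 ]
top cast_center 0.74 [365.8 185.7] [ 0.665  -0.1626  0.024 ]
top scan_focus 0.61 [263.4 160.3] 
top scanner 0.77 [278.3 148.9] [0.761  0.0666 0.    ]
top felt_pad 0.95 [186.5 274.4] [0.428  0.2888 0.    ]
top dark_mould 0.9 [411.4 271.7] [ 0.4485 -0.2853  0.    ]
top red_cast 0.79 [409.1 276.5] [ 0.4366 -0.2748  0.02  ]
```

View pics/scene0.png

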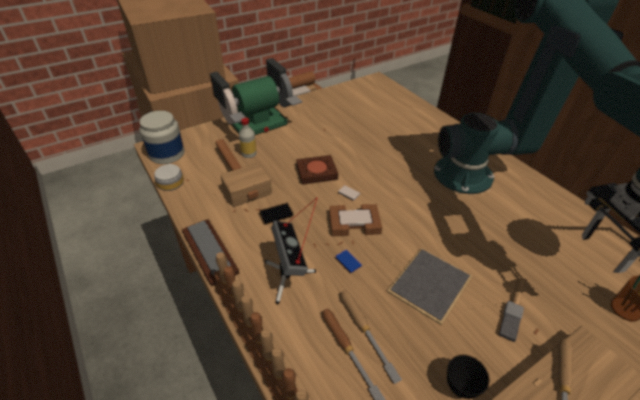

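View pics/top0.png

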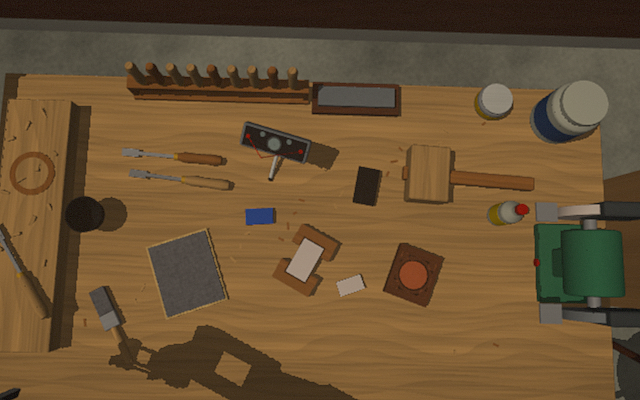

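Candidates for the cast, in the top view: white plate in the light-brown mould (304,260), small white plate on the bench (350,285), blue (260,216) and black (367,186). By the description it is the larger white one in the mould. A close crop checks this and the scanner beams.

```bash
python3 - <<'E'
from h import *
np.set_printoptions(precision=4,suppress=True)
a=cv2.imread("pics/top0.png");b=cv2.imread("pics/scene0.png")
z=lambda i,x,y,w,h:cv2.resize(i[y:y+h,x:x+w],(400,300),interpolation=cv2.INTER_CUBIC)
m=np.vstack([np.hstack([z(a,230,110,100,75),z(b,255,185,100,75)]),np.hstack([z(a,255,220,100,75),z(b,315,180,100,75)])])
cv2.imwrite("pics/crop.png",np.clip(m*1.6,0,255).astype(np.uint8))
for n in("scene","top"):
    c=cam(n);print(n)
    for q in("cast_center","mould","felt_pad","scanner"):
        for r in masks_of(n,q)[:3]:
            k=r["mask"].astype(np.uint8); cs=max(cv2.findContours(k,0,2)[0],key=cv2.contourArea)
            zz=dict(cast_center=.03,mould=.03,felt_pad=.012,scanner=.11)[q]
            P=np.array([atz(c,p,zz)[:2] for p in cs[:,0]],np.float32)
            R=cv2.minAreaRect(P); print(q,round(r["score"],2),r["extent"],np.array(R[0]),np.array(R[1]),R[2])
E
```

```text
scene
cast_center 0.95 [338.5, 211.7, 364.3, 225.9] [ 0.4756 -0.0089] [0.0648 0.0945] 58.339874267578125
cast_center 0.76 [337.5, 252.6, 360.2, 271.1] [0.5907 0.1197] [0.0467 0.074 ] 3.7793502807617188
cast_center 0.6 [340.5, 184.0, 360.8, 199.3] [ 0.4226 -0.114 ] [0.0428 0.0665] 20.785860061645508
mould 0.6 [329.7, 203.7, 383.1, 236.3] [ 0.4775 -0.0041] [0.1341 0.1554] 61.49394607543945
felt_pad 0.79 [389.9, 250.8, 469.6, 324.5] [0.4347 0.2868] [0.1993 0.1619] 19.30642318725586
scanner 0.95 [264.9, 221.4, 317.6, 303.4] [0.7568 0.0701] [0.2563 0.1085] 75.11708068847656
scanner 0.36 [321.4, 310.5, 385.9, 399.4] [0.7646 0.3687] [0.2299 0.0254] 86.01622009277344
top
cast_center 0.85 [338.6, 275.8, 365.0, 300.4] [ 0.4111 -0.1256] [0.0388 0.0655] 19.49896240234375
cast_center 0.75 [286.6, 242.7, 321.4, 281.3] [ 0.4716 -0.0108] [0.0557 0.096 ] 61.68964767456055
cast_center 0.61 [358.1, 167.2, 380.0, 206.6] [ 0.663  -0.1635] [0.0554 0.0963] 80.47222900390625
mould 0.66 [273.0, 220.2, 341.5, 297.5] [0.4279 0.0129] [0.1071 0.0525] 61.281463623046875
felt_pad 0.55 [146.2, 233.4, 229.9, 322.3] [0.4317 0.2851] [0.192  0.1637] 19.151493072509766
scanner 0.95 [239.7, 120.7, 311.6, 180.5] [0.7208 0.077 ] [0.1727 0.1265] 75.34864807128906
```

View pics/crop.png

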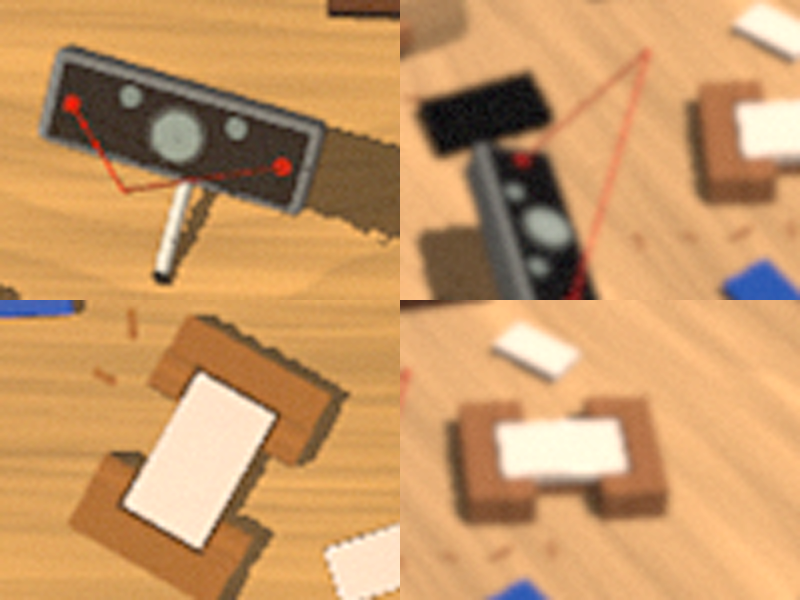

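The crop confirms it: the large white plate lies in the light-brown mould (top ≈(304,261)). The beams cross at top ≈(261,157) and scene ≈(316,198), and the lens is at top ≈(274,143.5).

```bash
python3 - <<'E'
from h import *
import bench
from scipy.optimize import least_squares
np.set_printoptions(precision=4,suppress=True)
print([(k,getattr(bench,k)) for k in dir(bench) if 'grip' in k.lower()])
T=cam("top");S=cam("scene")
u=lambda x,y,ox,oy:np.array([ox+x/4-.375,oy+y/4-.375])
pt={k:(u(*a,230,110),u(b[0]-400,b[1],255,185)) for k,(a,b) in dict(focus=((125,190),(645,52)),lens=((177,135),(547,228)),d1=((71,103),(523,160)),d2=((283,167),(575,292))).items()}
P={}
for k,(a,b) in pt.items(): P[k],e=tri(T,a,S,b); print(k,P[k],e)
def axes(psi,t):
    x=np.array([np.cos(psi),np.sin(psi),0]);n=-np.sin(t)*x+np.array([0,0,np.cos(t)])
    return x,np.array([-np.sin(psi),np.cos(psi),0]),n
def res(p):
    x,y,n=axes(p[2],p[3]); pv=np.array([p[0],p[1],.106])
    Q={"focus":pv+.198*n,"lens":pv+.048*n,"d1":pv+p[5]*n+p[4]*y,"d2":pv+p[5]*n-p[4]*y}
    return np.concatenate([np.r_[proj(T,Q[k])[0]-pt[k][0],proj(S,Q[k])[0]-pt[k][1]] for k in pt])
f=least_squares(res,[.74,.07,-.25,.5,.07,.03]);x,y,n=axes(*f.x[2:4])
print("fit",f.x,"res",f.fun,"focus",np.r_[f.x[:2],.106]+.198*n,"n",n,"y",y)
# cast: white blob in both
for nm,c,box in(("top",T,(280,236,326,286)),("scene",S,(333,206,370,230))):
    g=c[0].astype(int); l,t0,r,b=box; sub=g[t0:b,l:r]; m=(sub[:,:,2]>(.62*np.percentile(sub[:,:,2],97))).astype(np.uint8)
    cs=max(cv2.findContours(m,0,1)[0],key=cv2.contourArea); Q=np.array([atz(c,p+[l,t0],.030)[:2] for p in cs[:,0]],np.float32)
    M=cv2.moments(m,True); print(nm,"cast",cv2.minAreaRect(Q),"centroid",atz(c,[l+M["m10"]/M["m00"],t0+M["m01"]/M["m00"]],.030))
print(get_obs()["time"])
E
```

```text
[('grip_point_offset', 0.0188)]
focus [0.6748 0.0857 0.2846] 0.0015490455640905908
lens [0.7372 0.0693 0.1512] 0.00012589066803432407
d1 [0.7464 0.1078 0.2485] 0.042807500408166464
d2 [0.7246 0.0254 0.043 ] 0.05412662286180894
fit [ 0.7569  0.0611 -0.3161  0.446   0.0237  0.0525] res [ -0.7113  -0.7789   0.4355   0.669    0.7776   0.2257  -0.354    0.0451
  17.2529   5.1743   8.2602  22.8758 -16.4565  -4.0433  -8.4899 -23.9946] focus [0.6758 0.0876 0.2846] n [-0.41    0.1341  0.9022] y [0.3108 0.9505 0.    ]
top cast ((0.47247564792633057, -0.009237699210643768), (0.05721024051308632, 0.09605132043361664), 61.70417404174805) centroid [ 0.4722 -0.0092  0.03  ]
scene cast ((0.47220778465270996, -0.011891592293977737), (0.06513010710477829, 0.09521200507879257), 58.264984130859375) centroid [ 0.4734 -0.0111  0.03  ]
1.4
```

```bash
cat > fit.py <<'E'
from h import *
from scipy.optimize import least_squares
np.set_printoptions(precision=4,suppress=True)
def axes(psi,t):
    x=np.array([np.cos(psi),np.sin(psi),0]);n=-np.sin(t)*x+np.array([0,0,np.cos(t)])
    return x,np.array([-np.sin(psi),np.cos(psi),0]),n
u=lambda x,y,ox,oy:np.array([ox+x/4-.375,oy+y/4-.375])
T=cam("top");S=cam("scene")
pt={k:(u(*a,230,110),u(b[0]-400,b[1],255,185)) for k,(a,b) in dict(focus=((125,190),(645,52)),lens=((177,135),(547,228)),d1=((71,103),(575,292)),d2=((283,167),(523,160))).items()}
def Q(p):
    x,y,n=axes(p[2],p[3]); pv=np.array([p[0],p[1],.106])
    return {"focus":pv+.198*n,"lens":pv+.048*n,"d1":pv+p[5]*n+p[4]*y,"d2":pv+p[5]*n-p[4]*y}
def res(p):
    q=Q(p); return np.concatenate([np.r_[proj(T,q[k])[0]-pt[k][0],proj(S,q[k])[0]-pt[k][1]] for k in pt])
f=least_squares(res,[.74,.07,-.25,.5,.07,.03],loss="soft_l1")
if __name__=="__main__":
    print(f.x,"\n",res(f.x).reshape(4,4),"\nfocus",Q(f.x)["focus"],"axes",axes(*f.x[2:4]))
    for k in("d1","d2"): print(tri(T,pt[k][0],S,pt[k][1]))
E
python3 fit.py
```

```text
[ 0.758   0.0634 -0.2595  0.45    0.0628  0.0523] 
 [[ 0.3525 -0.2506  0.2901  0.0899]
 [ 0.2672 -0.0304 -0.3222  0.4704]
 [ 0.4578  0.7696 -0.0245  2.1687]
 [-0.5295 -0.1298  0.2625 -1.0954]] 
focus [0.6748 0.0855 0.2843] axes (array([ 0.9665, -0.2566,  0.    ]), array([0.2566, 0.9665, 0.    ]), array([-0.4204,  0.1116,  0.9005]))
(array([0.7518, 0.13  , 0.1613]), np.float64(0.00016852326713792944))
(array([0.7206, 0.0074, 0.1484]), np.float64(0.0004294963205052451))
```

{"api": "apply_moves", "payload": {
  "commands": [
    [0,0,-0.02,0.01,-0.018,0,100],
    [0,0,-0.05,0.03,-0.053,0,100],
    [0,0,-0.08,0.052,-0.092,0,100],
    [0,0,-0.11,0.074,-0.131,0,100],
    [0,0,-0.14,0.096,-0.17,0,100]
  ]
}}

```text
time: 2.0
tool_pos: [0.2694, 0.3507, 0.2056]
ee_rot: [3.141, 0.0, 2.681]
wrist_force: [1.0, -0.6, 0.5]
width: 0.0938
finger_force: 0.0
```

{"api": "apply_moves", "payload": {
  "commands": [
    [0,0,-0.01,0.022,-0.039,0,100],
    [0,0,-0.02,0.044,-0.078,0,100],
    [0,0,-0.03,0.066,-0.117,0,100],
    [0,0,-0.034,0.088,-0.156,0,100],
    [0,0,-0.034,0.11,-0.195,0,100]
  ]
}}

```text
time: 2.5
tool_pos: [0.3795, 0.1555, 0.2058]
ee_rot: [3.141, 0.001, 2.648]
wrist_force: [-0.7, 0.4, 0.2]
width: 0.0938
finger_force: 0.0
```

{"api": "apply_moves", "payload": {
  "commands": [
    [0,0,0,0.022,-0.039,-0.01,100],
    [0,0,0,0.044,-0.078,-0.03,100],
    [0,0,0,0.066,-0.117,-0.05,100],
    [0,0,0,0.084,-0.15,-0.07,100],
    [0,0,0,0.094,-0.167,-0.08,100]
  ]
}}

```text
time: 3.0
tool_pos: [0.4728, -0.0126, 0.1234]
ee_rot: [-3.14, -0.002, 2.645]
wrist_force: [-0.1, 0.3, -0.2]
width: 0.0942
finger_force: 0.0
```

{"api": "apply_moves", "payload": {
  "commands": [
    [0,0,0,0,0,-0.02,100],
    [0,0,0,0,0,-0.04,100],
    [0,0,0,0,0,-0.055,100],
    [0,0,0,0,0,-0.06,100],
    [0,0,0,0,0,-0.06,100]
  ]
}}

```text
time: 3.5
tool_pos: [0.4724, -0.0098, 0.0649]
ee_rot: [-3.141, -0.001, 2.648]
wrist_force: [0.2, -0.1, 0.4]
width: 0.094
finger_force: 0.0
```

```bash
python3 - <<'E'
from h import *
np.set_printoptions(precision=4,suppress=True)
L=[]
for n in("scene","top","scene","top"):
    c=cam(n);o=get_obs();L.append(np.r_[o["tool_pos"],o["ee_rot"]])
    if n=="scene":s=c
    else:t=c
print(np.array(L))
p=np.array(L)[:,:3].mean(0); a=np.radians(61.7); d=np.array([np.cos(a),np.sin(a),0])
im=[]
for c in(s,t):
    g=c[0][:,:,::-1].copy(); q=proj(c,[p,p+.047*d,p-.047*d,[.4727,-.01,.03]]); x,y=(q[0]-[50,37]).astype(int)
    g=cv2.resize(g[y:y+75,x:x+100],(400,300),interpolation=cv2.INTER_CUBIC); g=np.clip(g*1.6,0,255).astype(np.uint8)
    for k in q: cv2.circle(g,tuple(((k-[x,y])*4+1.5).astype(int)),3,(0,255,0),-1)
    im.append(g)
cv2.imwrite("pics/g.png",np.hstack(im))
E
```

```text
[[ 0.4731 -0.0098  0.0658  3.1414  0.0002  2.6479]
 [ 0.4735 -0.0099  0.0664  3.141   0.0014  2.648 ]
 [ 0.4738 -0.0099  0.0667  3.1407  0.0021  2.648 ]
 [ 0.4738 -0.0099  0.0668  3.1406  0.0022  2.648 ]]
```

View pics/g.png

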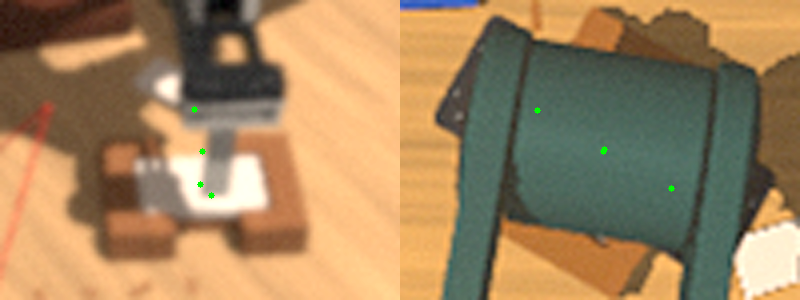

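{"api": "apply_moves", "payload": {
  "commands": [
    [0,0,0,0,0,-0.015,100],
    [0,0,0,0,0,-0.03,100],
    [0,0,0,0,0,-0.045,100],
    [0,0,0,0,0,-0.056,100],
    [0,0,0,0,0,-0.06,100]
  ]
}}

```text
time: 4.2
tool_pos: [0.4725, -0.0098, 0.0048]
ee_rot: [-3.141, -0.001, 2.648]
wrist_force: [0.0, -0.2, -0.2]
width: 0.094
finger_force: 0.0
```

{"api": "apply_moves", "payload": {
  "commands": [
    [0,0,0,0,0,-0.001,85],
    [0,0,0,0,0,-0.001,75],
    [0,0,0,0,0,-0.001,68],
    [0,0,0,0,0,-0.001,65],
    [0,0,0,0,0,-0.001,65]
  ]
}}

```text
time: 4.7
tool_pos: [0.4733, -0.0099, 0.0049]
ee_rot: [3.141, 0.001, 2.648]
wrist_force: [0.1, 0.1, 0.3]
width: 0.0618
finger_force: 0.0
```

{"api": "apply_moves", "payload": {
  "commands": [
    [0,0,0,0,0,0,63],
    [0,0,0,0,0,0,61],
    [0,0,0,0,0,0,60],
    [0,0,0,0,0,0,59],
    [0,0,0,0,0,0,57]
  ]
}}

```text
time: 5.2
tool_pos: [0.4729, -0.0101, 0.0046]
ee_rot: [-3.141, 0.0, 2.648]
wrist_force: [0.4, -1.8, 2.0]
width: 0.0556
finger_force: 30.0
```

{"api": "apply_moves", "payload": {
  "commands": [
    [0,0,0,0,0,0,50],
    [0,0,0,0,0,0,40],
    [0,0,0,0,0,0,40],
    [0,0,0,0,0,0,40],
    [0,0,0,0,0,0,40]
  ]
}}

```text
time: 5.7
tool_pos: [0.473, -0.01, 0.0046]
ee_rot: [-3.142, 0.0, 2.648]
wrist_force: [0.1, -1.3, 1.8]
width: 0.0559
finger_force: 30.0
```

{"api": "apply_moves", "payload": {
  "commands": [
    [0,0,0,0,0,0.002,40],
    [0,0,0,0,0,0.006,40],
    [0,0,0,0,0,0.013,40],
    [0,0,0,0,0,0.022,40],
    [0,0,0,0,0,0.032,40]
  ]
}}

```text
time: 6.2
tool_pos: [0.473, -0.0097, 0.0373]
ee_rot: [3.141, 0.0, 2.648]
wrist_force: [0.1, -0.3, -1.2]
width: 0.0559
finger_force: 30.0
```

{"api": "apply_moves", "payload": {
  "commands": [
    [0,0,0,0,0,0.015,40],
    [0,0,0,0,0,0.035,40],
    [0,0,0,0,0,0.06,40],
    [0,0,0,0,0,0.085,40],
    [0,0,0,0,0,0.11,40]
  ]
}}

```text
time: 6.7
tool_pos: [0.473, -0.0098, 0.1485]
ee_rot: [3.141, 0.001, 2.648]
wrist_force: [0.1, -0.3, -0.7]
width: 0.0558
finger_force: 30.0
```

{"api": "apply_moves", "payload": {
  "commands": [
    [0,0,0,0,0,0.025,40],
    [0,0,0,0,0,0.05,40],
    [0,0,0,0,0,0.075,40],
    [0,0,0,0,0,0.09,40],
    [0,0,0,0,0,0.095,40]
  ]
}}

```text
time: 7.2
tool_pos: [0.4737, -0.0099, 0.2441]
ee_rot: [3.14, 0.004, 2.648]
wrist_force: [0.5, -0.3, -0.8]
width: 0.0555
finger_force: 30.0
```

```bash
cat > goal.py <<'E'
from fit import *
from scipy.spatial.transform import Rotation as Ro
x,y,n=axes(*f.x[2:4]); F=Q(f.x)["focus"]
# tool z=-n ; cast x along y; tool y along cast y ; tool x = tooly x toolz
o=get_obs(); R0=Ro.from_euler("xyz",o["ee_rot"])
best=[]
for s in(1,-1):
    tz=-n; tx=s*y; ty=np.cross(tz,tx); R=Ro.from_matrix(np.c_[tx,ty,tz]); best.append(((R*R0.inv()).magnitude(),s,R))
m,s,R=min(best,key=lambda q:q[0])
G=F+n*(.015-.0188)   # TCP: cast centre is F+.015n, TCP is .0188 further along tool z
if __name__=="__main__":
    print("cur",o["tool_pos"],o["ee_rot"],o["width"],o["finger_force"],o["wrist_force"],o["joint_positions"])
    print("goal",G,R.as_euler("xyz"),"rv",(R*R0.inv()).as_rotvec(),"d",G-o["tool_pos"])
    yaw=np.arctan2(s*y[1],s*y[0])
    print("yaw first",yaw-o["ee_rot"][2],"then tilt rv",(R*Ro.from_euler("xyz",[np.pi,0,yaw]).inv()).as_rotvec())
E
python3 goal.py
```

```text
cur [ 0.4731 -0.0099  0.242 ] [3.1411 0.001  2.6479] 0.05602480290507468 29.99965935945511 [ 0.5299 -0.7723 -0.8608] [-0.1409 -0.0901  1.476   0.0001  1.7545 -1.2179]
goal [0.6764 0.085  0.2809] [2.6916 0.     1.3113] rv [ 0.1935 -0.4439 -1.3124] d [0.2033 0.0949 0.0389]
yaw first -1.3366044435616335 then tilt rv [-0.1155 -0.4349 -0.    ]
```

{"api": "apply_moves", "payload": {
  "commands": [
    [0,0,-0.06,0,0,0.01,40],
    [0,0,-0.17,0,0,0.02,40],
    [0,0,-0.3,0,0,0.035,40],
    [0,0,-0.43,0,0,0.05,40],
    [0,0,-0.56,0,0,0.06,40]
  ]
}}

```text
time: 7.8
tool_pos: [0.4726, -0.0098, 0.3006]
ee_rot: [-3.14, -0.001, 2.082]
wrist_force: [0.5, 0.3, -1.5]
width: 0.0557
finger_force: 30.0
```

{"api": "apply_moves", "payload": {
  "commands": [
    [0,0,-0.13,0.01,0.005,0,40],
    [0,0,-0.26,0.02,0.01,0,40],
    [0,0,-0.4,0.03,0.015,0,40],
    [0,0,-0.53,0.04,0.02,0,40],
    [0,0,-0.66,0.05,0.025,0,40]
  ]
}}

```text
time: 8.3
tool_pos: [0.5227, 0.0154, 0.2993]
ee_rot: [-3.138, 0.0, 1.422]
wrist_force: [-0.7, 0.3, -1.1]
width: 0.0558
finger_force: 30.0
```

{"api": "apply_moves", "payload": {
  "commands": [
    [0,0,-0.06,0.015,0.007,0,40],
    [0,0,-0.1,0.03,0.014,0,40],
    [0,0,-0.117,0.05,0.023,0,40],
    [0,0,-0.117,0.065,0.03,0,40],
    [0,0,-0.117,0.073,0.034,0,40]
  ]
}}

```text
time: 8.8
tool_pos: [0.5963, 0.0496, 0.2986]
ee_rot: [-3.137, 0.001, 1.311]
wrist_force: [0.3, 0.1, -2.0]
width: 0.0556
finger_force: 30.0
```

```bash
python3 goal.py
```

```text
cur [0.596  0.0495 0.2992] [-3.1379  0.0009  1.3115] 0.055845635698694746 29.999707639217377 [ 0.7596 -0.1598 -1.7245] [-0.0119  0.2021  1.0571  0.      1.8862  0.2474]
goal [0.6764 0.085  0.2809] [2.6916 0.     1.3113] rv [-0.1155 -0.4387 -0.    ] d [ 0.0804  0.0355 -0.0183]
yaw first -0.00023365605885383722 then tilt rv [-0.1155 -0.4349 -0.    ]
```

{"api": "apply_moves", "payload": {
  "commands": [
    [-0.02,-0.075,0,0.012,0.005,0,40],
    [-0.045,-0.17,0,0.03,0.013,0,40],
    [-0.07,-0.264,0,0.048,0.021,-0.004,40],
    [-0.095,-0.358,0,0.066,0.029,-0.01,40],
    [-0.1155,-0.435,0,0.078,0.034,-0.016,40]
  ]
}}

```text
time: 9.4
tool_pos: [0.6735, 0.0833, 0.2854]
ee_rot: [2.688, -0.0, 1.311]
wrist_force: [-0.9, -0.1, -2.6]
width: 0.0555
finger_force: 30.0
```

{"api": "apply_moves", "payload": {
  "commands": [
    [0,0,0,0.002,0.001,-0.002,40],
    [0,0,0,0.002,0.001,-0.002,40],
    [0,0,0,0.002,0.001,-0.002,40],
    [0,0,0,0.002,0.001,-0.002,40],
    [0,0,0,0.002,0.001,-0.002,40]
  ]
}}

```text
time: 9.9
tool_pos: [0.6764, 0.0835, 0.2844]
ee_rot: [2.691, -0.001, 1.31]
wrist_force: [-0.7, 0.2, -1.4]
width: 0.0555
finger_force: 30.0
```

```bash
python3 goal.py; cat > chk.py <<'E'
import sys
from goal import *
o=get_obs();L=[]
t=cam("top");s=cam("scene"); o=get_obs(); print(o["tool_pos"],o["ee_rot"],o["time"])
Rt=Ro.from_euler("xyz",o["ee_rot"]).as_matrix(); tp=o["tool_pos"]; cc=tp-Rt[:,2]*.0188
co=lambda z:np.array([cc+Rt@[a,b,-z] for a,b in((.048,.028),(.048,-.028),(-.048,-.028),(-.048,.028))])
im=[]
for c,k in((s,1),(t,0)):
    cv2.imwrite(f"pics/raw{k}.png",c[0][:,:,::-1])
    g=c[0][:,:,::-1]; ctr=proj(c,cc)[0]; x0,y0=(ctr-[40,50]).astype(int); g=cv2.resize(g[y0:y0+100,x0:x0+80],(400,500),interpolation=cv2.INTER_CUBIC); g=np.clip(g*1.6,0,255).astype(np.uint8)
    T_=lambda q:((q-[x0,y0])*5+2).astype(np.int32)
    for zz,col in((.006,(0,255,0)),(-.006,(255,0,255))): cv2.polylines(g,[T_(proj(c,co(zz)))],True,col,1)
    cv2.circle(g,tuple(T_(proj(c,F))[0]),3,(255,255,0),-1); im.append(g)
cv2.imwrite("pics/"+sys.argv[1],np.hstack(im))
E
python3 chk.py s1.png
```

```text
cur [0.6762 0.0837 0.284 ] [ 2.6911 -0.0004  1.3102] 0.05570363699548057 29.99980241060257 [-0.2348 -0.5984 -1.1822] [ 0.124   0.0668  1.3071 -0.1679  1.3492  0.3868]
goal [0.6764 0.085  0.2809] [2.6916 0.     1.3113] rv [-0.0003  0.0006  0.0011] d [ 0.0002  0.0013 -0.0031]
yaw first 0.0010806914903274123 then tilt rv [-0.1155 -0.4349 -0.    ]
[0.676  0.0841 0.2835] [ 2.6915 -0.0002  1.3107] 10.2
```

View pics/s1.png

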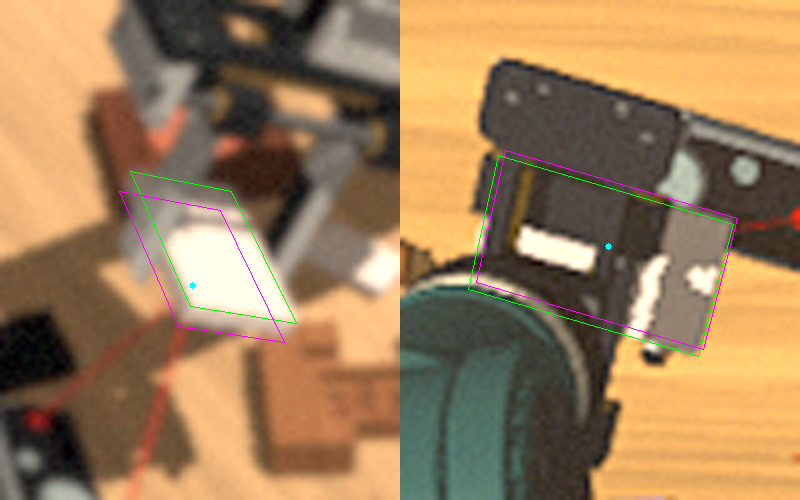

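```bash
python3 - <<'E'
from goal import *
a=cv2.imread("pics/raw1.png");b=cv2.imread("pics/raw0.png");T=cam("top");S=cam("scene");o=get_obs()
print(o["tool_pos"],o["ee_rot"])
Rt=Ro.from_euler("xyz",o["ee_rot"]).as_matrix(); cc=o["tool_pos"]-Rt[:,2]*.0188
for c,n in((S,"S"),(T,"T")):
    off=proj(c,cc)[0]-[20,25] if n=="S" else proj(c,cc+Rt@[-.04,0,0])[0]-[20,25]
    off=off.astype(int); print(n,off)
    for z in(.006,-.006): print(z,((proj(c,[cc+Rt@[p,q,-z] for p,q in((.048,.028),(.048,-.028),(-.048,-.028),(-.048,.028))])-off)*10+4.5).round())
    g=(a if n=="S" else b)[off[1]:off[1]+50,off[0]:off[0]+40]; g=cv2.resize(g,(400,500),interpolation=cv2.INTER_CUBIC)
    if n=="S": A=g
m=np.hstack([A,g]); m=np.clip(255*(m/255.)**.7,0,255).astype(np.uint8)
for k in range(0,800,50): m[:6,k]=(0,255,0)
for k in range(0,500,50): m[k,:6]=(0,255,0); m[k,400:406]=(0,255,0)
cv2.imwrite("pics/s2.png",m)
E
```

```text
[0.6759 0.0841 0.2834] [ 2.6915 -0.0001  1.3109]
S [298 166]
0.006 [[181. 363.]
 [394. 397.]
 [264. 133.]
 [ 61.  94.]]
-0.006 [[158. 403.]
 [371. 436.]
 [242. 171.]
 [ 41. 133.]]
T [259 139]
0.006 [[-193.    3.]
 [-253.  270.]
 [ 207.  404.]
 [ 276.  139.]]
-0.006 [[-178.   -8.]
 [-238.  256.]
 [ 217.  389.]
 [ 285.  127.]]
```

View pics/s2.png

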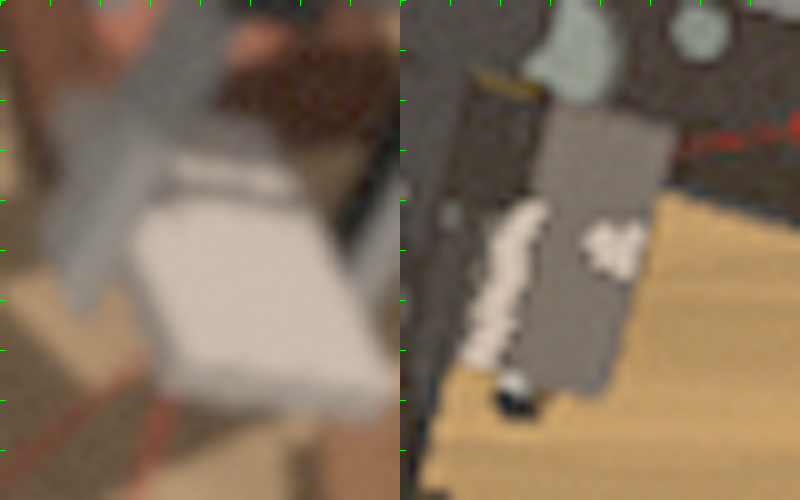

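```bash
python3 - <<'E'
from goal import *
o=get_obs(); Rt=Ro.from_euler("xyz",o["ee_rot"]).as_matrix(); cc=o["tool_pos"]-Rt[:,2]*.0188
k=[(S,(298,166),(.048,.028,.006),(170,358)),(S,(298,166),(.048,-.028,.006),(387,385)),(S,(298,166),(-.048,-.028,.006),(272,118)),(S,(298,166),(.048,.028,-.006),(165,398)),(S,(298,166),(.048,-.028,-.006),(375,418)),
(T,(259,139),(-.048,.028,-.006),(282,122)),(T,(259,139),(-.048,-.028,.006),(205,398))]
def r(d): return np.concatenate([proj(c,cc+d+Rt@[p,q,-z])[0]-np.array(w)-(np.array(v)-4.5)/10 for c,w,(p,q,z),v in k])
g=least_squares(r,[0,0,0]); d=g.x; print("vision offset",d,"in tool axes",Rt.T@d,"res",g.fun)
print("shift to make", F+.015*n-(cc+d), "without", F+.015*n-cc, o["time"])
E
```

```text
vision offset [0.0004 0.0003 0.0039] in tool axes [ 0.0004  0.0019 -0.0034] res [ 1.1054 -0.6368  0.7803  0.1273 -0.8411  0.4416 -0.6973 -0.5827 -0.3932
  0.7337  0.0766 -0.1236 -0.0569  0.1036]
shift to make [ 0.0002  0.0005 -0.0065] without [ 0.0005  0.0008 -0.0026] 10.5
```

{"api": "apply_moves", "payload": {
  "commands": [
    [0,0,0,0,0,-0.001,40],
    [0,0,0,0,0.0005,-0.003,40],
    [0,0,0,0,0.0005,-0.005,40],
    [0,0,0,0,0.0005,-0.005,40],
    [0,0,0,0,0.0005,-0.005,40]
  ]
}}

```text
time: 11.0
tool_pos: [0.6758, 0.0846, 0.2783]
ee_rot: [2.692, -0.0, 1.311]
wrist_force: [-0.5, -0.5, -1.4]
width: 0.0557
finger_force: 30.0
```

```bash
python3 - <<'E'
from goal import *
P=[];I={"top":0,"scene":0}
for i in range(8):
    for m in I: I[m]=I[m]+cam(m)[0].astype(float)
    o=get_obs();P.append(np.r_[o["tool_pos"],o["ee_rot"]])
P=np.array(P); print(P.mean(0),P.std(0),"err",P.mean(0)[:3]-G,o["time"],o["width"])
Rt=Ro.from_euler("xyz",P.mean(0)[3:]).as_matrix(); cc=P.mean(0)[:3]-Rt[:,2]*.0188; print("rot err",np.degrees((Ro.from_matrix(Rt)*R.inv()).as_rotvec()))
out=[]
for c,m in((S,"scene"),(T,"top")):
    off=(proj(c,cc)[0] if m=="scene" else proj(c,cc+Rt@[-.04,0,0])[0]).astype(int)-[20,25]; print(m,off)
    for z in(.006,-.006): print(z,((proj(c,[cc+Rt@[p,q,-z] for p,q in((.048,.028),(.048,-.028),(-.048,-.028),(-.048,.028))])-off)*10+4.5).round().tolist())
    g=(I[m]/8)[off[1]:off[1]+50,off[0]:off[0]+40,::-1]; out.append(cv2.resize(g,(400,500),interpolation=cv2.INTER_CUBIC))
m=np.clip(255*(np.clip(np.hstack(out),0,255)/255.)**.7,0,255).astype(np.uint8)
for k in range(0,800,50): m[:6,k]=(0,255,0)
for k in range(0,500,50): m[k,:6]=(0,255,0); m[k,400:406]=(0,255,0)
cv2.imwrite("pics/s3.png",m)
E
```

```text
[ 0.6759  0.0846  0.2786  2.6913 -0.0003  1.3108] [0.     0.     0.0001 0.0001 0.     0.    ] err [-0.0005 -0.0004 -0.0023] 11.9 0.0555935477286106
rot err [ 0.0095 -0.0206 -0.0246]
scene [298 168]
0.006 [[182.0, 360.0], [395.0, 394.0], [264.0, 130.0], [63.0, 91.0]]
-0.006 [[159.0, 401.0], [371.0, 433.0], [243.0, 168.0], [42.0, 130.0]]
top [259 139]
0.006 [[-192.0, 9.0], [-252.0, 275.0], [206.0, 408.0], [274.0, 145.0]]
-0.006 [[-178.0, -2.0], [-237.0, 261.0], [216.0, 393.0], [283.0, 133.0]]
```

View pics/s3.png

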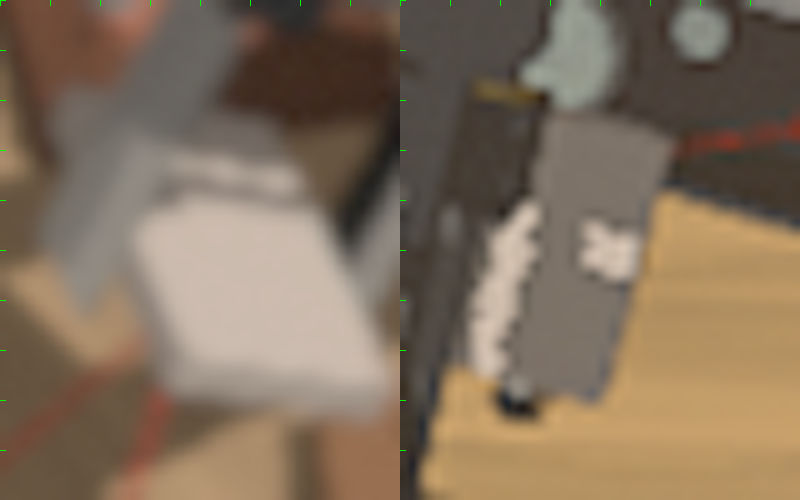

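{"api": "apply_moves", "payload": {
  "commands": [
    [0,0,0,0,0,0,40],
    [0,0,0,0,0,0,40],
    [0,0,0,0,0,0,40],
    [0,0,0,0,0,0,40],
    [0,0,0,0,0,0,40]
  ]
}}

```text
time: 12.4
tool_pos: [0.6759, 0.0846, 0.2785]
ee_rot: [2.691, -0.0, 1.311]
wrist_force: [0.1, 0.1, -0.7]
width: 0.0556
finger_force: 30.0
```

{"api": "apply_moves", "payload": {
  "commands": [
    [0,0,0,0,0,0,40],
    [0,0,0,0,0,0,40],
    [0,0,0,0,0,0,40],
    [0,0,0,0,0,0,40],
    [0,0,0,0,0,0,40]
  ]
}}

```text
time: 12.9
tool_pos: [0.6759, 0.0846, 0.2785]
ee_rot: [2.691, -0.0, 1.311]
wrist_force: [-0.0, 0.1, -1.4]
width: 0.0557
finger_force: 30.0
```

{"api": "apply_moves", "payload": {
  "commands": [
    [0,0,0,0,0,0,40],
    [0,0,0,0,0,0,40],
    [0,0,0,0,0,0,40],
    [0,0,0,0,0,0,40],
    [0,0,0,0,0,0,40]
  ]
}}

```text
time: 13.4
tool_pos: [0.6759, 0.0846, 0.2785]
ee_rot: [2.691, -0.0, 1.311]
wrist_force: [-0.2, 0.3, -1.3]
width: 0.0554
finger_force: 30.0
```

{"api": "apply_moves", "payload": {
  "commands": [
    [0,0,0,0,0,0,40],
    [0,0,0,0,0,0,40],
    [0,0,0,0,0,0,40],
    [0,0,0,0,0,0,40],
    [0,0,0,0,0,0,40]
  ]
}}

```text
time: 13.9
tool_pos: [0.6759, 0.0846, 0.2785]
ee_rot: [2.691, -0.0, 1.311]
wrist_force: [-0.5, 1.3, -1.3]
width: 0.0558
finger_force: 30.0
```

{"api": "apply_moves", "payload": {
  "commands": [
    [0,0,0,0,0,0,40],
    [0,0,0,0,0,0,40],
    [0,0,0,0,0,0,40],
    [0,0,0,0,0,0,40],
    [0,0,0,0,0,0,40]
  ]
}}

```text
time: 14.4
tool_pos: [0.6759, 0.0846, 0.2785]
ee_rot: [2.691, -0.0, 1.311]
wrist_force: [0.1, 0.4, -0.4]
width: 0.0557
finger_force: 30.0
```

{"api": "apply_moves", "payload": {
  "commands": [
    [0,0,0,0,0,0,40],
    [0,0,0,0,0,0,40],
    [0,0,0,0,0,0,40],
    [0,0,0,0,0,0,40],
    [0,0,0,0,0,0,40]
  ]
}}

```text
time: 14.9
tool_pos: [0.6759, 0.0846, 0.2785]
ee_rot: [2.691, -0.0, 1.311]
wrist_force: [0.2, 0.3, -1.0]
width: 0.0558
finger_force: 30.0
```

{"api": "apply_moves", "payload": {
  "commands": [
    [0,0,0,0,0,0,40],
    [0,0,0,0,0,0,40],
    [0,0,0,0,0,0,40],
    [0,0,0,0,0,0,40],
    [0,0,0,0,0,0,40]
  ]
}}

```text
time: 15.4
tool_pos: [0.6759, 0.0846, 0.2785]
ee_rot: [2.691, -0.0, 1.311]
wrist_force: [1.1, 1.0, -0.4]
width: 0.0559
finger_force: 30.0
```

{"api": "apply_moves", "payload": {
  "commands": [
    [0,0,0,-0.005,0.001,0.01,40],
    [0.02,0.09,0,-0.02,-0.005,0.025,40],
    [0.05,0.185,0,-0.038,-0.014,0.035,40],
    [0.075,0.28,0,-0.057,-0.024,0.04,40],
    [0.1,0.375,0,-0.072,-0.032,0.042,40]
  ]
}}

```text
time: 15.9
tool_pos: [0.6033, 0.0524, 0.3241]
ee_rot: [3.078, -0.002, 1.311]
wrist_force: [0.4, -0.3, 0.0]
width: 0.0556
finger_force: 30.0
```

{"api": "apply_moves", "payload": {
  "commands": [
    [0.01,0.04,0,-0.01,0.005,0,40],
    [0.0155,0.058,0,-0.02,0.02,0,40],
    [0.0155,0.06,0,-0.035,0.04,0,40],
    [0.0155,0.06,0,-0.05,0.06,0,40],
    [0.0155,0.06,0,-0.065,0.08,0,40]
  ]
}}

```text
time: 16.4
tool_pos: [0.5378, 0.1345, 0.3211]
ee_rot: [3.14, -0.001, 1.312]
wrist_force: [-0.7, -1.1, -1.4]
width: 0.0553
finger_force: 30.0
```

```bash
cat > pad.py <<'E'
from h import *
from scipy.spatial.transform import Rotation as Ro
np.set_printoptions(precision=4,suppress=True)
o=get_obs(); R0=Ro.from_euler("xyz",o["ee_rot"]); R=Ro.from_euler("xyz",[np.pi,0,np.radians(109.2)])
print(o["tool_pos"],o["ee_rot"],o["wrist_force"],o["width"],"rv",(R*R0.inv()).as_rotvec(),"d to centre",np.array([.433,.286,.027-.0188])-o["tool_pos"],o["time"])
E
python3 pad.py
```

```text
[0.5378 0.1345 0.3211] [ 3.1403 -0.0009  1.3117] [-0.6595 -1.1238 -1.3739] 0.055267027682076746 rv [-0.0009  0.0012  0.5942] d to centre [-0.1048  0.1515 -0.3129] 16.4
```

{"api": "apply_moves", "payload": {
  "commands": [
    [0,0,0.08,-0.014,0.02,0,40],
    [0,0,0.19,-0.035,0.05,-0.01,40],
    [0,0,0.3,-0.056,0.08,-0.03,40],
    [0,0,0.41,-0.077,0.111,-0.05,40],
    [0,0,0.52,-0.095,0.137,-0.08,40]
  ]
}}

```text
time: 16.9
tool_pos: [0.4426, 0.2724, 0.2423]
ee_rot: [3.136, -0.002, 1.837]
wrist_force: [0.8, 1.0, -1.0]
width: 0.056
finger_force: 30.0
```

{"api": "apply_moves", "payload": {
  "commands": [
    [0,0,0.06,-0.008,0.012,-0.03,40],
    [0,0,0.074,-0.01,0.0145,-0.065,40],
    [0,0,0.074,-0.01,0.0145,-0.1,40],
    [0,0,0.074,-0.01,0.0145,-0.13,40],
    [0,0,0.074,-0.01,0.0145,-0.15,40]
  ]
}}

```text
time: 17.4
tool_pos: [0.4317, 0.2847, 0.0885]
ee_rot: [-3.14, 0.0, 1.907]
wrist_force: [0.6, 0.4, -0.9]
width: 0.0559
finger_force: 30.0
```

{"api": "apply_moves", "payload": {
  "commands": [
    [0,0,0,0,0,-0.015,40],
    [0,0,0,0,0,-0.03,40],
    [0,0,0,0,0,-0.042,40],
    [0,0,0,0,0,-0.047,40],
    [0,0,0,0,0,-0.048,40]
  ]
}}

```text
time: 17.9
tool_pos: [0.4334, 0.2844, 0.0423]
ee_rot: [-3.141, 0.0, 1.905]
wrist_force: [-0.4, 0.7, -1.3]
width: 0.0556
finger_force: 30.0
```

```bash
python3 - <<'E'
from h import *
t=cam("top");s=cam("scene");im=[]
for c in(s,t):
    g=c[0][:,:,::-1].copy(); q=proj(c,[.433,.286,.012])[0]; x,y=(q-[50,60]).astype(int)
    a=np.radians(19.2);d=np.array([np.cos(a),np.sin(a),0]);e=np.array([-d[1],d[0],0])
    k=proj(c,[np.array([.433,.286,.012])+i*.095*d+j*.08*e for i,j in((1,1),(1,-1),(-1,-1),(-1,1))])
    g=cv2.resize(g[y:y+120,x:x+100],(400,480),interpolation=cv2.INTER_CUBIC)
    cv2.polylines(g,[((k-[x,y])*4+1.5).astype(np.int32)],True,(0,255,0),1); im.append(g)
cv2.imwrite("pics/p.png",np.hstack(im))
E
python3 pad.py
```

```text
[0.4341 0.2845 0.0431] [ 3.1403 -0.0002  1.905 ] [ 0.2707  0.0047 -0.9386] 0.055847472275455126 rv [-0.0006  0.0011  0.0009] d to centre [-0.0011  0.0015 -0.0349] 18.0
```

View pics/p.png

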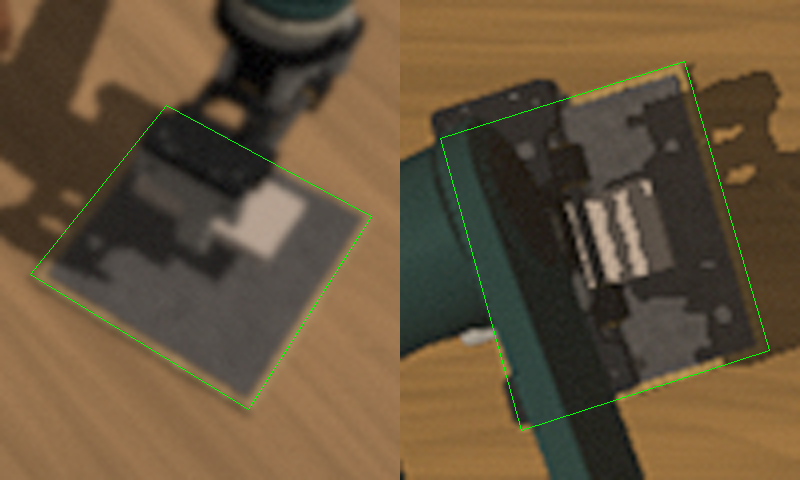

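Before lowering I found a problem. The fingertips sit 19 mm below the cast's centre but the rosette only 15 mm, so the tips would reach the felt first and the cast would drop about 4 mm. I'll set it back into its pocket gently, where the finger gaps go down to the bench, grip about 6 mm higher, then lay it down.

{"api": "apply_moves", "payload": {
  "commands": [
    [0,0,0,0,0,0.01,40],
    [0,0,0,0,0,0.03,40],
    [0,0,0.1,0.003,-0.015,0.055,40],
    [0,0,0.2,0.007,-0.05,0.075,40],
    [0,0,0.32,0.012,-0.09,0.08,40]
  ]
}}

```text
time: 18.5
tool_pos: [0.4483, 0.1946, 0.1275]
ee_rot: [3.133, 0.003, 2.232]
wrist_force: [0.2, -1.3, -1.1]
width: 0.0558
finger_force: 30.0
```

{"api": "apply_moves", "payload": {
  "commands": [
    [0,0,0.11,0.006,-0.042,0,40],
    [0,0,0.22,0.012,-0.084,0,40],
    [0,0,0.33,0.018,-0.126,0,40],
    [0,0,0.4,0.024,-0.168,0,40],
    [0,0,0.423,0.027,-0.19,0,40]
  ]
}}

```text
time: 19.0
tool_pos: [0.4738, 0.001, 0.1245]
ee_rot: [3.141, 0.004, 2.646]
wrist_force: [0.3, 0.8, -1.8]
width: 0.0557
finger_force: 30.0
```

{"api": "apply_moves", "payload": {
  "commands": [
    [0,0,0,0,-0.01,0,40],
    [0,0,0,0,-0.0145,0,40],
    [0,0,0,0,-0.0145,0,40],
    [0,0,0,0,-0.0145,0,40],
    [0,0,0,0,-0.0145,0,40]
  ]
}}

```text
time: 19.5
tool_pos: [0.4729, -0.0092, 0.1226]
ee_rot: [3.141, -0.0, 2.649]
wrist_force: [1.2, -0.2, -1.1]
width: 0.0554
finger_force: 30.0
```

```bash
cat > st.py <<'E'
from h import *
np.set_printoptions(precision=4,suppress=True)
cam("top");cam("top");o=get_obs();print(o["tool_pos"],o["ee_rot"],o["wrist_force"],o["width"],o["finger_force"],o["time"],"to mould",np.array([.473,-.010,.0046])-o["tool_pos"],2.648-o["ee_rot"][2])
E
python3 st.py
```

```text
[ 0.4729 -0.0095  0.1225] [ 3.1414 -0.0001  2.6492] [-0.7069  0.2181 -1.2679] 0.05582281391673339 29.999647736549377 19.6 to mould [ 0.0001 -0.0005 -0.1179] -0.0011620213404959223
```

{"api": "apply_moves", "payload": {
  "commands": [
    [0,0,0,0,-0.0005,-0.015,40],
    [0,0,-0.001,0,-0.0005,-0.035,40],
    [0,0,-0.001,0,-0.0005,-0.055,40],
    [0,0,-0.001,0,-0.0005,-0.07,40],
    [0,0,-0.001,0,-0.0005,-0.077,40]
  ]
}}

```text
time: 20.1
tool_pos: [0.4717, -0.0102, 0.0437]
ee_rot: [-3.141, -0.003, 2.647]
wrist_force: [-0.1, 0.9, -1.3]
width: 0.0558
finger_force: 30.0
```

{"api": "apply_moves", "payload": {
  "commands": [
    [0,0,0,0,0,-0.003,40],
    [0,0,0,0,0,-0.006,40],
    [0,0,0,0,0,-0.01,40],
    [0,0,0,0,0,-0.014,40],
    [0,0,0,0,0,-0.016,40]
  ]
}}

```text
time: 20.6
tool_pos: [0.4729, -0.0109, 0.0294]
ee_rot: [3.141, 0.0, 2.647]
wrist_force: [-0.1, 1.1, -0.8]
width: 0.0557
finger_force: 30.0
```

```bash
python3 st.py
```

```text
[ 0.4727 -0.0109  0.0293] [-3.1415 -0.0004  2.6467] [-0.8474  0.5022 -1.6306] 0.05586514956721201 29.999689757823944 20.7 to mould [ 0.0003  0.0009 -0.0247] 0.0013258283541794924
```

{"api": "apply_moves", "payload": {
  "commands": [
    [0,0,0.001,0.0003,0.0008,0,40],
    [0,0,0.001,0.0003,0.0008,-0.003,40],
    [0,0,0.001,0.0003,0.0008,-0.006,40],
    [0,0,0.001,0.0003,0.0008,-0.009,40],
    [0,0,0.001,0.0003,0.0008,-0.012,40]
  ]
}}

```text
time: 21.2
tool_pos: [0.4731, -0.01, 0.0171]
ee_rot: [3.142, -0.0, 2.648]
wrist_force: [0.4, 0.3, -1.3]
width: 0.0556
finger_force: 30.0
```

{"api": "apply_moves", "payload": {
  "commands": [
    [0,0,0,0,0,-0.003,40],
    [0,0,0,0,0,-0.006,40],
    [0,0,0,0,0,-0.008,40],
    [0,0,0,0,0,-0.01,40],
    [0,0,0,0,0,-0.011,40]
  ]
}}

```text
time: 21.7
tool_pos: [0.4731, -0.0101, 0.0062]
ee_rot: [-3.142, -0.0, 2.648]
wrist_force: [0.3, 0.1, -0.6]
width: 0.056
finger_force: 30.0
```

```bash
python3 st.py
```

```text
[ 0.4731 -0.0101  0.0064] [ 3.1416 -0.0002  2.6477] [-0.1281 -0.6554 -0.422 ] 0.05543372629929573 29.99969780445099 21.8 to mould [-0.0001  0.0001 -0.0018] 0.0003211488269725393
```

Lower in half-millimetre steps until the wrist carries no weight, then open only slightly.

{"api": "apply_moves", "payload": {
  "commands": [
    [0,0,0,0,0,-0.0005,40],
    [0,0,0,0,0,-0.001,40],
    [0,0,0,0,0,-0.0015,40],
    [0,0,0,0,0,-0.0018,40],
    [0,0,0,0,0,-0.0018,40]
  ]
}}

```text
time: 22.3
tool_pos: [0.4732, -0.0101, 0.0047]
ee_rot: [3.142, -0.0, 2.648]
wrist_force: [0.5, 0.0, -1.2]
width: 0.0553
finger_force: 30.0
```

```bash
python3 st.py
```

```text
[ 0.4732 -0.0101  0.0047] [3.1415 0.0001 2.6477] [-0.4465  0.5972 -1.3939] 0.055912851992352054 29.999705851078033 22.4 to mould [-0.0002  0.0001 -0.0001] 0.00029633549475738263
```

{"api": "apply_moves", "payload": {
  "commands": [
    [0,0,0,0,0,-0.0002,40],
    [0,0,0,0,0,-0.0004,40],
    [0,0,0,0,0,-0.0004,40],
    [0,0,0,0,0,-0.0004,40],
    [0,0,0,0,0,-0.0004,40]
  ]
}}

```text
time: 22.9
tool_pos: [0.4733, -0.0101, 0.0046]
ee_rot: [3.141, 0.0, 2.648]
wrist_force: [-1.2, 0.6, 3.1]
width: 0.0556
finger_force: 30.0
```

```bash
python3 st.py
```

```text
[ 0.4733 -0.0101  0.0046] [3.1415 0.0002 2.6477] [-1.2981  0.579   3.5825] 0.05588532302378725 30.000698268413544 23.0 to mould [-0.0003  0.0001 -0.    ] 0.00026709061206053875
```

{"api": "apply_moves", "payload": {
  "commands": [
    [0,0,0,0,0,0,62],
    [0,0,0,0,0,0,65],
    [0,0,0,0,0,0,66],
    [0,0,0,0,0,0.003,66],
    [0,0,0,0,0,0.006,66]
  ]
}}

```text
time: 23.5
tool_pos: [0.4732, -0.0101, 0.0104]
ee_rot: [3.142, -0.0, 2.648]
wrist_force: [0.3, 0.1, 0.0]
width: 0.0619
finger_force: 0.0
```

{"api": "apply_moves", "payload": {
  "commands": [
    [0,0,0,0,0,0.0007,65],
    [0,0,0,0,0,0.0007,62],
    [0,0,0,0,0,0.0007,60],
    [0,0,0,0,0,0.0007,57],
    [0,0,0,0,0,0.0007,50]
  ]
}}

```text
time: 24.0
tool_pos: [0.4732, -0.0101, 0.011]
ee_rot: [3.141, 0.0, 2.648]
wrist_force: [-0.0, 0.4, 0.8]
width: 0.0553
finger_force: 30.0
```

{"api": "apply_moves", "payload": {
  "commands": [
    [0,0,0,0,0,0,40],
    [0,0,0,0,0,0,40],
    [0,0,0,0,0,0,40],
    [0,0,0,0,0,0,40],
    [0,0,0,0,0,0,40]
  ]
}}

```text
time: 24.5
tool_pos: [0.4732, -0.0101, 0.011]
ee_rot: [3.141, -0.0, 2.648]
wrist_force: [0.9, 0.4, 0.5]
width: 0.0556
finger_force: 30.0
```

```bash
python3 st.py
```

```text
[ 0.4732 -0.01    0.011 ] [ 3.1414 -0.      2.6477] [ 0.5429 -0.3403  0.6023] 0.055613335098159 30.000113546848297 24.6 to mould [-0.0002  0.     -0.0064] 0.00030594454161114726
```

Regripped about 6.5 mm higher. There is time to spare, so I'll repeat the lift and the scan. That keeps the order clean: lift, scan, lay down.

{"api": "apply_moves", "payload": {
  "commands": [
    [0,0,0,0,0,0.002,40],
    [0,0,0,0,0,0.006,40],
    [0,0,0,0,0,0.013,40],
    [0,0,0,0,0,0.022,40],
    [0,0,0,0,0,0.032,40]
  ]
}}

```text
time: 25.1
tool_pos: [0.4733, -0.0101, 0.0439]
ee_rot: [3.141, 0.0, 2.648]
wrist_force: [0.3, 0.6, -0.8]
width: 0.0556
finger_force: 30.0
```

{"api": "apply_moves", "payload": {
  "commands": [
    [0,0,0,0,0,0.015,40],
    [0,0,0,0,0,0.035,40],
    [0,0,0,0,0,0.06,40],
    [0,0,0,0,0,0.085,40],
    [0,0,0,0,0,0.11,40]
  ]
}}

```text
time: 25.6
tool_pos: [0.4733, -0.0101, 0.155]
ee_rot: [3.141, 0.001, 2.648]
wrist_force: [-0.7, 0.3, -1.8]
width: 0.0557
finger_force: 30.0
```

{"api": "apply_moves", "payload": {
  "commands": [
    [0,0,0,0,0,0.025,40],
    [0,0,0,0,0,0.05,40],
    [0,0,0,0,0,0.075,40],
    [0,0,0,0,0,0.09,40],
    [0,0,0,0,0,0.095,40]
  ]
}}

```text
time: 26.1
tool_pos: [0.474, -0.0102, 0.2506]
ee_rot: [3.14, 0.004, 2.648]
wrist_force: [-0.6, -0.2, -1.4]
width: 0.0556
finger_force: 30.0
```

{"api": "apply_moves", "payload": {
  "commands": [
    [0,0,-0.06,0,0,0.01,40],
    [0,0,-0.17,0,0,0.02,40],
    [0,0,-0.3,0,0,0.035,40],
    [0,0,-0.43,0,0,0.05,40],
    [0,0,-0.56,0,0,0.06,40]
  ]
}}

```text
time: 26.6
tool_pos: [0.473, -0.01, 0.3079]
ee_rot: [-3.141, -0.001, 2.082]
wrist_force: [-0.7, -0.6, -1.1]
width: 0.0558
finger_force: 30.0
```

{"api": "apply_moves", "payload": {
  "commands": [
    [0,0,-0.13,0.01,0.005,0,40],
    [0,0,-0.26,0.02,0.01,0,40],
    [0,0,-0.4,0.03,0.015,0,40],
    [0,0,-0.53,0.04,0.02,0,40],
    [0,0,-0.66,0.05,0.025,0,40]
  ]
}}

```text
time: 27.1
tool_pos: [0.5232, 0.0151, 0.3066]
ee_rot: [-3.139, 0.0, 1.422]
wrist_force: [-0.2, -0.2, -1.4]
width: 0.0555
finger_force: 30.0
```

{"api": "apply_moves", "payload": {
  "commands": [
    [0,0,-0.06,0.015,0.007,0,40],
    [0,0,-0.1,0.03,0.014,0,40],
    [0,0,-0.117,0.05,0.023,0,40],
    [0,0,-0.117,0.065,0.03,0,40],
    [0,0,-0.117,0.073,0.034,0,40]
  ]
}}

```text
time: 27.6
tool_pos: [0.5967, 0.0494, 0.3059]
ee_rot: [-3.138, 0.001, 1.311]
wrist_force: [-0.6, 0.1, -1.2]
width: 0.0557
finger_force: 30.0
```

```bash
sed -i 's/^G=.*/G=np.array([.6732,.0853,.2843])/' goal.py; python3 goal.py
```

```text
cur [0.5964 0.0493 0.3062] [-3.1386  0.0008  1.3114] 0.055838113164217794 29.999727308750153 [-0.485  -0.192  -1.3442] [-0.0123  0.2044  1.0406 -0.0001  1.8997  0.2471]
goal [0.6732 0.0853 0.2843] [2.6916 0.     1.3113] rv [-0.1155 -0.438   0.0001] d [ 0.0768  0.036  -0.0219]
yaw first -0.00010463636749191707 then tilt rv [-0.1155 -0.4349 -0.    ]
```

{"api": "apply_moves", "payload": {
  "commands": [
    [-0.02,-0.075,0,0.012,0.005,0,40],
    [-0.045,-0.17,0,0.03,0.013,0,40],
    [-0.07,-0.264,0,0.048,0.021,-0.004,40],
    [-0.095,-0.358,0,0.066,0.03,-0.01,40],
    [-0.1155,-0.435,0,0.075,0.036,-0.02,40]
  ]
}}

```text
time: 28.2
tool_pos: [0.6713, 0.0851, 0.2889]
ee_rot: [2.687, -0.001, 1.311]
wrist_force: [0.2, -0.1, -1.4]
width: 0.056
finger_force: 30.0
```

{"api": "apply_moves", "payload": {
  "commands": [
    [0,0,0,0.002,0.0005,-0.003,40],
    [0,0,0,0.002,0.0005,-0.003,40],
    [0,0,0,0.002,0.0005,-0.003,40],
    [0,0,0,0.002,0.0005,-0.003,40],
    [0,0,0,0.002,0.0005,-0.003,40]
  ]
}}

```text
time: 28.7
tool_pos: [0.6739, 0.0848, 0.2863]
ee_rot: [2.69, -0.001, 1.31]
wrist_force: [-0.6, -0.0, -1.5]
width: 0.0558
finger_force: 30.0
```

```bash
python3 goal.py; python3 st.py
```

```text
cur [0.6736 0.085  0.2857] [ 2.6908 -0.0005  1.3101] 0.05549979608484745 29.9997478723526 [-0.4587  0.7411 -1.1556] [ 0.127   0.0616  1.3093 -0.1691  1.3523  0.3895]
goal [0.6732 0.0853 0.2843] [2.6916 0.     1.3113] rv [-0.0003  0.0009  0.0012] d [-0.0004  0.0003 -0.0014]
yaw first 0.0011535216159366257 then tilt rv [-0.1155 -0.4349 -0.    ]
[0.6734 0.0852 0.2853] [ 2.6913 -0.0003  1.3104] [ 0.3598  0.2337 -0.9737] 0.05564043322176638 29.999751448631287 28.9 to mould [-0.2004 -0.0952 -0.2807] 1.3376196336974076
```

{"api": "apply_moves", "payload": {
  "commands": [
    [0,0,0,0,0,0,40],
    [0,0,0,0,0,0,40],
    [0,0,0,0,0,0,40],
    [0,0,0,0,0,0,40],
    [0,0,0,0,0,0,40]
  ]
}}

```text
time: 29.4
tool_pos: [0.6732, 0.0855, 0.285]
ee_rot: [2.691, -0.0, 1.311]
wrist_force: [-0.4, 0.5, -1.6]
width: 0.0557
finger_force: 30.0
```

{"api": "apply_moves", "payload": {
  "commands": [
    [0,0,0,0,0,0,40],
    [0,0,0,0,0,0,40],
    [0,0,0,0,0,0,40],
    [0,0,0,0,0,0,40],
    [0,0,0,0,0,0,40]
  ]
}}

```text
time: 29.9
tool_pos: [0.6732, 0.0854, 0.285]
ee_rot: [2.691, -0.0, 1.311]
wrist_force: [0.1, 0.7, -1.5]
width: 0.0559
finger_force: 30.0
```

{"api": "apply_moves", "payload": {
  "commands": [
    [0,0,0,0,0,0,40],
    [0,0,0,0,0,0,40],
    [0,0,0,0,0,0,40],
    [0,0,0,0,0,0,40],
    [0,0,0,0,0,0,40]
  ]
}}

```text
time: 30.4
tool_pos: [0.6732, 0.0854, 0.285]
ee_rot: [2.691, -0.0, 1.311]
wrist_force: [-0.0, -0.7, -1.8]
width: 0.0557
finger_force: 30.0
```

{"api": "apply_moves", "payload": {
  "commands": [
    [0,0,0,0,0,0,40],
    [0,0,0,0,0,0,40],
    [0,0,0,0,0,0,40],
    [0,0,0,0,0,0,40],
    [0,0,0,0,0,0,40]
  ]
}}

```text
time: 30.9
tool_pos: [0.6732, 0.0854, 0.285]
ee_rot: [2.691, -0.0, 1.311]
wrist_force: [-0.3, -0.4, -0.5]
width: 0.0557
finger_force: 30.0
```

{"api": "apply_moves", "payload": {
  "commands": [
    [0,0,0,0,0,0,40],
    [0,0,0,0,0,0,40],
    [0,0,0,0,0,0,40],
    [0,0,0,0,0,0,40],
    [0,0,0,0,0,0,40]
  ]
}}

```text
time: 31.4
tool_pos: [0.6732, 0.0854, 0.285]
ee_rot: [2.691, -0.0, 1.311]
wrist_force: [0.1, -0.1, -1.2]
width: 0.0559
finger_force: 30.0
```

{"api": "apply_moves", "payload": {
  "commands": [
    [0,0,0,0,0,0,40],
    [0,0,0,0,0,0,40],
    [0,0,0,0,0,0,40],
    [0,0,0,0,0,0,40],
    [0,0,0,0,0,0,40]
  ]
}}

```text
time: 31.9
tool_pos: [0.6732, 0.0854, 0.285]
ee_rot: [2.691, -0.0, 1.311]
wrist_force: [0.3, 0.1, -1.8]
width: 0.0556
finger_force: 30.0
```

{"api": "apply_moves", "payload": {
  "commands": [
    [0,0,0,0,0,0,40],
    [0,0,0,0,0,0,40],
    [0,0,0,0,0,0,40],
    [0,0,0,0,0,0,40],
    [0,0,0,0,0,0,40]
  ]
}}

```text
time: 32.4
tool_pos: [0.6732, 0.0854, 0.285]
ee_rot: [2.691, -0.0, 1.311]
wrist_force: [-0.4, -0.8, -1.9]
width: 0.0556
finger_force: 30.0
```

{"api": "apply_moves", "payload": {
  "commands": [
    [0,0,0,-0.005,0.001,0.01,40],
    [0.02,0.09,0,-0.02,-0.005,0.025,40],
    [0.05,0.185,0,-0.038,-0.014,0.035,40],
    [0.075,0.28,0,-0.057,-0.024,0.04,40],
    [0.1,0.375,0,-0.072,-0.032,0.042,40]
  ]
}}

```text
time: 32.9
tool_pos: [0.6006, 0.0532, 0.3307]
ee_rot: [3.078, -0.002, 1.311]
wrist_force: [-0.1, -0.1, -1.5]
width: 0.0552
finger_force: 30.0
```

{"api": "apply_moves", "payload": {
  "commands": [
    [0.01,0.04,0,-0.01,0.005,0,40],
    [0.0155,0.058,0,-0.02,0.02,0,40],
    [0.0155,0.06,0,-0.035,0.04,0,40],
    [0.0155,0.06,0,-0.05,0.06,0,40],
    [0.0155,0.06,0,-0.065,0.08,0,40]
  ]
}}

```text
time: 33.4
tool_pos: [0.5351, 0.1353, 0.3277]
ee_rot: [3.14, -0.001, 1.312]
wrist_force: [-0.3, 0.5, 0.0]
width: 0.0555
finger_force: 30.0
```

```bash
sed -i 's/\.027-\.0188/.027-.0128/' pad.py; python3 pad.py
```

```text
[0.5351 0.1353 0.3277] [ 3.1403 -0.0009  1.3116] [-0.2634  0.493   0.0355] 0.05551198794888091 rv [-0.0009  0.0013  0.5943] d to centre [-0.1021  0.1507 -0.3135] 33.4
```

{"api": "apply_moves", "payload": {
  "commands": [
    [0,0,0.08,-0.014,0.02,0,40],
    [0,0,0.19,-0.035,0.05,-0.01,40],
    [0,0,0.3,-0.056,0.08,-0.03,40],
    [0,0,0.41,-0.076,0.111,-0.05,40],
    [0,0,0.52,-0.093,0.137,-0.08,40]
  ]
}}

```text
time: 33.9
tool_pos: [0.4418, 0.2732, 0.2488]
ee_rot: [3.136, -0.002, 1.837]
wrist_force: [0.2, 1.0, -1.0]
width: 0.0555
finger_force: 30.0
```

{"api": "apply_moves", "payload": {
  "commands": [
    [0,0,0.06,-0.008,0.012,-0.03,40],
    [0,0,0.074,-0.01,0.0145,-0.065,40],
    [0,0,0.074,-0.01,0.0145,-0.1,40],
    [0,0,0.074,-0.01,0.0145,-0.13,40],
    [0,0,0.074,-0.01,0.0145,-0.15,40]
  ]
}}

```text
time: 34.4
tool_pos: [0.431, 0.2855, 0.095]
ee_rot: [-3.14, 0.0, 1.907]
wrist_force: [0.2, -0.1, -0.3]
width: 0.0557
finger_force: 30.0
```

{"api": "apply_moves", "payload": {
  "commands": [
    [0,0,0,0,0,-0.015,40],
    [0,0,0,0,0,-0.03,40],
    [0,0,0,0,0,-0.042,40],
    [0,0,0,0,0,-0.05,40],
    [0,0,0,0,0,-0.054,40]
  ]
}}

```text
time: 34.9
tool_pos: [0.4327, 0.2852, 0.0426]
ee_rot: [-3.141, 0.0, 1.905]
wrist_force: [0.1, -0.2, -0.6]
width: 0.0556
finger_force: 30.0
```

```bash
python3 st.py; python3 pad.py
```

```text
[0.433  0.2851 0.0429] [-3.1414  0.      1.9049] [ 0.2605  0.176  -1.2273] 0.055347751715968355 29.999656677246094 35.0 to mould [ 0.04   -0.2951 -0.0383] 0.743098992175462
[0.433  0.2851 0.0429] [-3.1414  0.      1.9049] [ 0.2605  0.176  -1.2273] 0.055347751715968355 rv [ 0.0001 -0.0001  0.001 ] d to centre [ 0.      0.0009 -0.0287] 35.0
```

{"api": "apply_moves", "payload": {
  "commands": [
    [0,0,0,0,0.0005,-0.006,40],
    [0,0,0,0,0.0005,-0.013,40],
    [0,0,0,0,0.0005,-0.019,40],
    [0,0,0,0,0.0005,-0.023,40],
    [0,0,0,0,0.0005,-0.025,40]
  ]
}}

```text
time: 35.5
tool_pos: [0.4329, 0.2852, 0.0172]
ee_rot: [-3.14, 0.0, 1.904]
wrist_force: [0.7, 0.2, -0.7]
width: 0.056
finger_force: 30.0
```

{"api": "apply_moves", "payload": {
  "commands": [
    [0,0,0,0,0,-0.0005,40],
    [0,0,0,0,0,-0.001,40],
    [0,0,0,0,0,-0.0015,40],
    [0,0,0,0,0,-0.002,40],
    [0,0,0,0,0,-0.0025,40]
  ]
}}

```text
time: 36.0
tool_pos: [0.4333, 0.2855, 0.0157]
ee_rot: [3.141, 0.0, 1.905]
wrist_force: [-0.6, -0.1, -1.4]
width: 0.0555
finger_force: 30.0
```

```bash
python3 st.py
```

```text
[0.4332 0.2854 0.0155] [3.1414 0.     1.9046] [ 0.388   0.6132 -1.485 ] 0.05552723672816905 29.999607503414154 36.1 to mould [ 0.0398 -0.2954 -0.0109] 0.7433532231149811
```

{"api": "apply_moves", "payload": {
  "commands": [
    [0,0,0,0,0,-0.0003,40],
    [0,0,0,0,0,-0.0006,40],
    [0,0,0,0,0,-0.0009,40],
    [0,0,0,0,0,-0.0011,40],
    [0,0,0,0,0,-0.0011,40]
  ]
}}

```text
time: 36.6
tool_pos: [0.4332, 0.2854, 0.0144]
ee_rot: [3.142, 0.0, 1.905]
wrist_force: [-0.3, -0.1, -0.7]
width: 0.0556
finger_force: 30.0
```

```bash
python3 st.py
```

```text
[0.4332 0.2854 0.0144] [3.1416 0.0001 1.9046] [-1.2368 -0.1928 -1.8899] 0.05610338782508064 29.999675452709198 36.7 to mould [ 0.0398 -0.2954 -0.0098] 0.7433790772717717
```

{"api": "apply_moves", "payload": {
  "commands": [
    [0,0,0,0,0,-0.0002,40],
    [0,0,0,0,0,-0.0004,40],
    [0,0,0,0,0,-0.0005,40],
    [0,0,0,0,0,-0.0005,40],
    [0,0,0,0,0,-0.0005,40]
  ]
}}

```text
time: 37.2
tool_pos: [0.4333, 0.2854, 0.014]
ee_rot: [3.141, 0.0, 1.905]
wrist_force: [-0.3, -0.4, -0.1]
width: 0.0561
finger_force: 30.0
```

```bash
python3 st.py
```

```text
[0.4333 0.2855 0.014 ] [3.1414 0.     1.9046] [-1.1669  0.02    0.5347] 0.055978391384594484 29.999937415122986 37.3 to mould [ 0.0397 -0.2955 -0.0094] 0.7434090634109394
```

{"api": "apply_moves", "payload": {
  "commands": [
    [0,0,0,0,0,-0.0001,40],
    [0,0,0,0,0,-0.0001,40],
    [0,0,0,0,0,-0.0001,62],
    [0,0,0,0,0,-0.0001,65],
    [0,0,0,0,0,-0.0001,68]
  ]
}}

```text
time: 37.8
tool_pos: [0.4333, 0.2855, 0.0138]
ee_rot: [3.141, -0.0, 1.905]
wrist_force: [0.5, -0.6, 0.7]
width: 0.0636
finger_force: 0.0
```

{"api": "apply_moves", "payload": {
  "commands": [
    [0,0,0,0,0,0,75],
    [0,0,0,0,0,0,85],
    [0,0,0,0,0,0,90],
    [0,0,0,0,0,0.005,90],
    [0,0,0,0,0,0.015,90]
  ]
}}

```text
time: 38.3
tool_pos: [0.4326, 0.2851, 0.0285]
ee_rot: [-3.14, 0.0, 1.905]
wrist_force: [-0.2, 1.5, -0.4]
width: 0.0843
finger_force: 0.0
```

{"api": "apply_moves", "payload": {
  "commands": [
    [0,0,0,0,0,0.015,90],
    [0,0,0,0,0,0.04,90],
    [0,0,0,0,0,0.075,90],
    [0,0,0,0,0,0.11,90],
    [0,0,0,0,0,0.14,90]
  ]
}}

```text
time: 38.8
tool_pos: [0.4336, 0.2857, 0.172]
ee_rot: [3.139, -0.0, 1.905]
wrist_force: [0.6, -0.0, 0.2]
width: 0.0846
finger_force: 0.0
```

{"api": "apply_moves", "payload": {
  "commands": [
    [0,0,0,-0.01,-0.03,0.01,90],
    [0,0,0,-0.02,-0.07,0.02,90],
    [0,0,0,-0.03,-0.11,0.03,90],
    [0,0,0,-0.035,-0.14,0.03,90],
    [0,0,0,-0.035,-0.15,0.03,90]
  ]
}}

```text
time: 39.3
tool_pos: [0.3981, 0.1336, 0.2006]
ee_rot: [3.138, 0.001, 1.902]
wrist_force: [-0.6, -0.1, -0.2]
width: 0.0846
finger_force: 0.0
```

```bash
python3 - <<'E'
from h import *
s=cam("scene");t=cam("top");im=[]
for c in(s,t):
    q=proj(c,[.433,.286,.012])[0]; x,y=(q-[70,60]).astype(int); x=max(x,0)
    g=cv2.resize(c[0][y:y+120,x:x+140,::-1],(400,343),interpolation=cv2.INTER_CUBIC)
    im.append(g)
cv2.imwrite("pics/end.png",np.hstack(im))
for n,c in(("scene",s),("top",t)):
    for r in masks_of(n,"cast_center")[:4]:
        cs=max(cv2.findContours(r["mask"].astype(np.uint8),0,2)[0],key=cv2.contourArea)
        P=np.array([atz(c,p,.033)[:2] for p in cs[:,0]],np.float32); print(n,r["score"],cv2.minAreaRect(P))
print(get_obs()["time"])
E
```

```text
scene 0.92 ((0.4341040849685669, 0.28560757637023926), (0.0703347697854042, 0.09945357590913773), 21.036169052124023)
scene 0.86 ((0.671737551689148, -0.15302591025829315), (0.06361909210681915, 0.09475276619195938), 80.42811584472656)
scene 0.81 ((0.5902447700500488, 0.12041585892438889), (0.04293075203895569, 0.07211650162935257), 5.001680374145508)
scene 0.76 ((0.4261608123779297, -0.11254393309354782), (0.04273577407002449, 0.06914544850587845), 17.438182830810547)
top 0.93 ((0.43170857429504395, 0.2897595465183258), (0.05849893391132355, 0.09316588193178177), 17.906452178955078)
top 0.83 ((0.6619488000869751, -0.16235680878162384), (0.055162493139505386, 0.09373605996370316), 81.01371002197266)
top 0.65 ((0.41252055764198303, -0.1265183836221695), (0.03559761494398117, 0.06066157668828964), 19.703794479370117)
top 0.64 ((0.5798482298851013, 0.10645505785942078), (0.04306633025407791, 0.06792552024126053), 1.9664130210876465)
39.5
```

View pics/end.png

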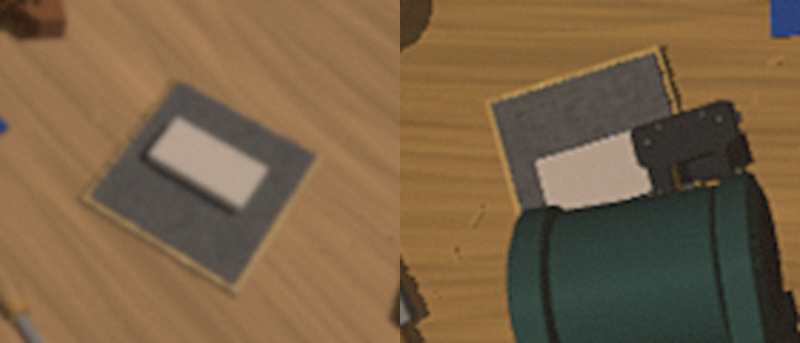

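The cast lies level on the middle of the felt (scene crop ≈(208,163)), and the gripper is clear.

```bash
python3 -c "
from bench import *
print(close_job())"
```

```text
the job is handed in; nothing more can be done
None
```

The cast was lifted, held still at the beam crossing for over 3 s (within a few mm by camera and arm readings), and laid face down on the middle of the felt; the job is handed in at about 40 s of 58, and after a first scan I set it back in the mould to grip higher, then repeated lift and scan.

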